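# Snap the garnish caddy shut

## Task

The fruit in the black garnish caddy must be kept fresh: press both of its open green covers down until they snap shut and stay shut by themselves. Leave the cup, the sugar shaker and the milk jug standing where they are.

Things in the scene. Friction and masses are not known exactly. Their poses are not given: they have to be found in the camera images.
- caddy: black twin garnish caddy, 140 mm deep (its x), 210 mm wide (its y), 85 mm high without the covers, fixed to the counter; origin at the centre of its underside, x points from its front (robot side) to its hinge side, z up. Two open-topped compartments side by side, 105 mm apart, with fruit in them; the left one is on its +y side
- cover_left (a joint): angle of the left (+y) cover, rad: 0 = shut flat on the caddy, grows as it rises; starts open at 0.6 to 0.95. A light spring lifts it again if it is let go before the snap, which lies 0.07 to 0.03 rad before shut and takes 8 to 12 N straight down on the white pad; past it the detent pulls the cover to 0 and holds it
- cover_left_pad (a point): top centre of the white press pad (40 x 56 mm) near the free edge of the left cover (green plastic, 131 x 90 x 5 mm). The pad centre is 112 mm from the hinge line, the free edge (a steel bead) 142 mm. Site x points to the hinge, z out of the cover's upper face (up when shut)
- cover_left_hinge (a point): middle of the hinge line of the left cover, at the far top rim of the caddy, 92 mm above the counter. The pad's top lies 3 mm above the hinge line when shut. The point turns with the cover: y is the hinge line. In front of the free edge, 148 to 153 mm from the hinge line, stands the fixed steel catch bracket, 34 mm wide, its top 102 mm above the counter
- cover_right (a joint): angle of the right (-y) cover, rad: 0 = shut flat on the caddy, grows as it rises; starts open at 0.6 to 0.95. A light spring lifts it again if it is let go before the snap, which lies 0.07 to 0.03 rad before shut and takes 8 to 12 N straight down on the white pad; past it the detent pulls the cover to 0 and holds it
- cover_right_pad (a point): top centre of the white press pad (40 x 56 mm) near the free edge of the right cover (green plastic, 131 x 90 x 5 mm). The pad centre is 112 mm from the hinge line, the free edge (a steel bead) 142 mm. Site x points to the hinge, z out of the cover's upper face (up when shut)
- cover_right_hinge (a point): middle of the hinge line of the right cover, at the far top rim of the caddy, 92 mm above the counter. The pad's top lies 3 mm above the hinge line when shut. The point turns with the cover: y is the hinge line. In front of the free edge, 148 to 153 mm from the hinge line, stands the fixed steel catch bracket, 34 mm wide, its top 102 mm above the counter
- cup: white espresso cup with handle, 64 x 92 x 54 mm high, loose bystander; origin at the centre of its underside
- shaker: glass sugar shaker with grey top, 44 mm across, 90 mm high, loose bystander; origin at the centre of its underside
- jug: pale grey barrel-shaped milk jug with handle, 89 x 119 x 99 mm high, loose bystander; origin at the centre of its underside

How it is judged:
By the outcome, as a careful person would: the job done as asked, in the order asked, and still so for the second after the job is handed in, with the robot touching nothing.
It also fails if it takes over 43 s, if anything falls off the work surface, if the arm or the gripper's body presses on something with over 40 N, if the wrist force passes 120 N, or if a joint passes its speed limit or range.

## Robot

A 6-joint arm with a two-finger parallel gripper is mounted at the origin on a cart in front of the work surface, level with it; the furniture and walls round the work are solid. World frame = base frame: x ahead of the robot, y to its left, z up, the work surface at z = 0. Lengths are in mm, angles in rad, forces in N, time in s.
With the tool pointing down it reaches from about 275 to 750 mm from the base axis. Payload 10.2 kg.
Tool frame: the origin (TCP) lies midway between the tips of the shut fingers; the grasp point (between the pads) lies 19 mm behind it; z points along the fingers, y is the line along which they close (so a half turn about z gives the same grasp; the last joint's range is limited). The gripper opens to 85 mm and grips with 20 to 120 N. Pads are 22 mm wide; open, the fingers measure 114 mm over their backs; the gripper's body (76 mm by 85 mm) begins 54 mm behind the grasp point. The pads swing forward as they close: fully open they stand 13 mm farther back than shut.
Start: joints at [-1.374, 0.313, 1.498, -0, 1.331, -0.223], TCP at [213.967, -479.426, 231.294] pointing down, gripper open.
Joint ranges: [-2.94, 2.94], [-0.97, 2.17], [0.19, 2.56], [-1.23, 4.37], [0.02, 3.11], [-2.88, 2.88]. Speed limits (rad/s): [2.39, 2.39, 3.01, 3.14, 3.14, 3.14].

## Interface

Orientations are given as a unit quaternion [w, x, y, z].
In Python, from rig import ctrl gives the robot as it stands.
- The arm moves only by the tool arm_command, never from a script. Its argument "increments" is a list of rows, each an object with "dr": the turn, a rotation vector about the tool's x, y, z in units of pi/4 rad (1.0 is pi/4 rad), a list of three; "offset": the shift along the tool's x, y, z in units of 120 mm (1.0 is 120 mm), a list of three; "hand": the opening, from -1 (shut) to 1 (fully open). A call has 1 to 8 rows; each row shifts and turns the commanded pose from where the row before left it, along the tool's axes as they then stand; what a row does not reach is not made up. A row lasts 1/10 s, in which the tool goes at most 50 mm and 8.59 degrees, less where a joint would pass 70% of its speed; a pose out of reach is approached as far as the arm can. A call with a number of a shift or a turn outside -1 to 1 is refused whole. A call with a gripper value outside its range is refused whole. The fingers move at their own pace and stop on an object; "grip_force" is the grip in N (left out, the last holds). Time passes only in rows, so rows that do not move let the fingers close. It gives the time, the measured TCP pose, the force, the opening and the grip force at its end, in the units of the state.
- ctrl.sense(): the state, without advancing time (a new reading comes with each control period).
- ctrl.capture(name): name is "scene" or "top" or "wrist"; returns the picture (420x560x3 uint8, red, green, blue); there is no depth.
- ctrl.camera_info(name): a dict with "K" (3x3 intrinsics, pixels), "R" (3x3) and "t" (3): a world point X has camera coordinates R X + t. Camera axes: x right, y down, z forward; pixel columns grow to the right and rows downward; lengths in mm; the calibration is good to about 2 mm. A picture is of the moment at which its call begins: read the wrist's pose just before it. camera_info takes no time and is no camera call; for the wrist camera it gives the pose at the moment of the call.
- ctrl.finish_job(): hands the job in; it is judged then, once.
The state is a dict: "time_s": time; "joints": joint angles; "dq": joint speeds; "tau": joint torques, N m; "eef_pos": TCP position; "ee_rot": TCP orientation; "force": force on the tool from outside, world axes, zero at the start; "wrist_torque": the same for the moment, N m; "grip_width": opening from 0.0 (shut) to 1.0 (fully open); "grip_force": force on a finger pad.
Only numpy, scipy, OpenCV 4.12 (cv2) and the standard library are available. Lean on these libraries where they do the work, as an engineer would, in place of code of your own. Each camera call takes 0.05 s, during which the arm holds its last target. There are 200 camera calls.

## Working session

There is one attempt and no reset: what is moved stays moved. The work goes in short steps, Python scripts to look and compute and a tool call to move; the robot and the scene stay as the last step left them, time stands still between calls to the robot, and variables do not carry over. Pictures are saved under pics/ and viewed, at most 10 in all, crops included, and the job is handed in when it is done.

Besides the shell and the picture viewer there is one more tool, called after ">>>" as a command line: name --argument value ..., lists and objects as JSON in quotes. arm_command: Moves the arm, as the interface text tells. Shifts and turns lie within -1 to 1; 1 stands for 120 mm of shift or pi/4 rad of turn. Its arguments: {"type":"object","properties":{"increments":{"type":"array"},"grip_force":{"type":"number"}},"required":["increments"]}

```bash
mkdir -p pics
python3 - <<'E'
from rig import ctrl
import cv2
for n in("scene","top"):
    i=ctrl.camera_info(n);print(n,i)
    cv2.imwrite(f"pics/{n}0.png",ctrl.capture(n)[:,:,::-1])
print(ctrl.sense())
E
```

```text
scene {'K': array([[390.04910793,   0.        , 276.09947495],
       [  0.        , 390.04910793, 217.24125986],
       [  0.        ,   0.        ,   1.        ]]), 'R': array([[-0.67805939, -0.73488545, -0.01337323],
       [-0.52694064,  0.4987178 , -0.68819627],
       [ 0.5124149 , -0.45959104, -0.7254013 ]]), 't': array([382.01624667, 308.4301528 , 923.20889394])}
top {'K': array([[460.65902602,   0.        , 284.4724608 ],
       [  0.        , 460.65902602, 214.72382881],
       [  0.        ,   0.        ,   1.        ]]), 'R': array([[-0.03951672, -0.99921606,  0.00238425],
       [-0.97676645,  0.03812568, -0.21088797],
       [ 0.21063174, -0.01066246, -0.97750733]]), 't': array([  42.83181961,  528.44813986, 1368.1667359 ])}
{'time_s': 0.1, 'joints': array([-1.37435776e+00,  3.13362876e-01,  1.49833751e+00,  2.44614411e-05,
        1.33098910e+00, -2.23418875e-01]), 'dq': array([-2.34444056e-04,  3.61367638e-05, -2.26092720e-03,  3.31773679e-05,
        9.49096011e-04, -1.64205939e-03]), 'tau': array([ 2.18330482e-03, -4.12900543e+01, -2.60143965e+01, -1.79291201e-04,
        3.03409681e-03,  3.86137160e-06]), 'eef_pos': array([ 213.94783923, -479.18967288,  230.81713612]), 'ee_rot': array([-5.48204801e-04,  9.78046230e-01,  2.08387308e-01,  1.92760252e-05]), 'force': array([-0.31485013,  0.25768849, -0.07537237]), 'wrist_torque': array([ 0.03210312, -0.013962  ,  0.01719912]), 'grip_force': 0.0, 'grip_width': 0.9979026086709487}
```

View pics/scene0.png

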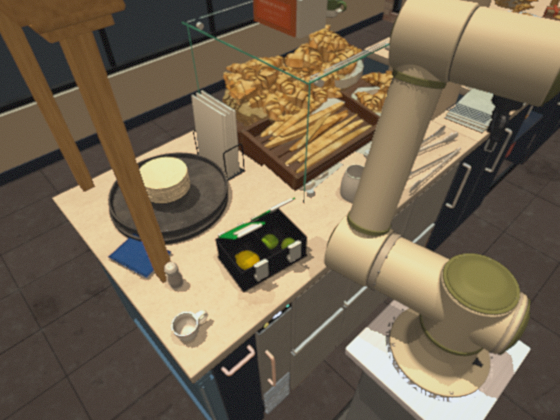

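View pics/top0.png

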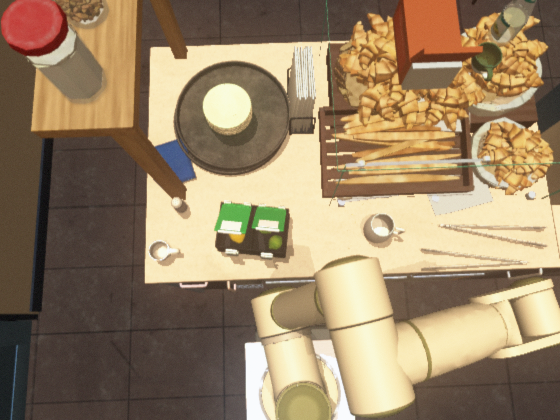

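The scene view shows the caddy at about (262,248) with its covers up. In the top view it is at (252,230), with green covers at (233,215) and (269,217), the shaker at (177,203), the cup at (160,252) and the jug at (380,230).

Run:
```python
import cv2,numpy as np
a=cv2.imread("pics/top0.png")[190:270,200:300];b=cv2.imread("pics/scene0.png")[190:290,205:315]
a=cv2.resize(a,(500,400),interpolation=cv2.INTER_CUBIC)   # 5x
cv2.imwrite("pics/topc.png",a)
cv2.imwrite("pics/scenec.png",cv2.resize(b,None,fx=5,fy=5,interpolation=cv2.INTER_CUBIC))
```

```text
(no output)
```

View pics/topc.png

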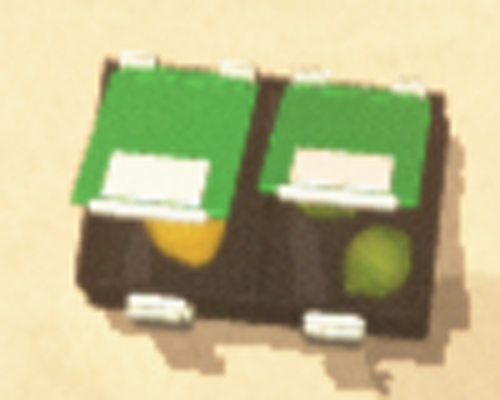

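View pics/scenec.png

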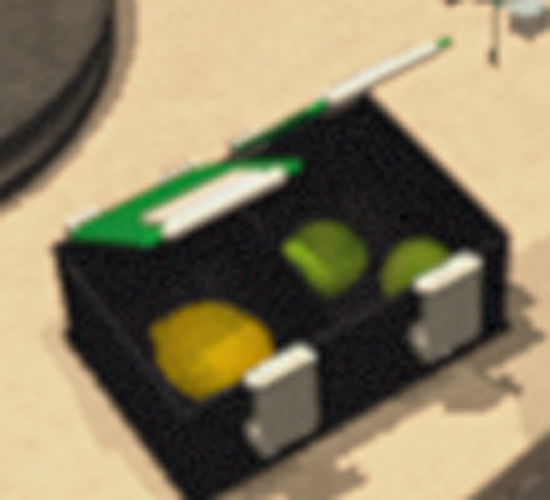

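The top crop shows hinge knuckles at (138,60), (238,70), (310,76) and (410,87), catch brackets at (158,300) and (333,316), and pads at (157,180) and (343,168). In the scene crop the bracket tops are at (282,366) and (450,273).

```bash
cat > h.py <<'E'
from rig import ctrl
import numpy as np
C={n:ctrl.camera_info(n) for n in("scene","top")}
def ray(n,u,v):
    c=C[n];R,t=c["R"],c["t"];return -R.T@t, R.T@np.linalg.solve(c["K"],[u,v,1])
def onz(n,u,v,z):
    o,d=ray(n,u,v);return o+d*(z-o[2])/d[2]
def tri(p,q):
    (a,d),(b,e)=ray("top",*p),ray("scene",*q)
    s,t=np.linalg.lstsq(np.c_[d,-e],b-a,rcond=None)[0];return (a+s*d+b+t*e)/2,np.linalg.norm(a+s*d-b-t*e)
T=lambda x,y:(200+(x+.5)/5-.5,190+(y+.5)/5-.5)
S=lambda x,y:(205+(x+.5)/5-.5,190+(y+.5)/5-.5)
E
python3 - <<'E'
from h import *
from scipy.optimize import brentq
np.set_printoptions(precision=1,suppress=True)
K=[onz("top",*T(*p),94) for p in((138,60),(238,70),(310,76),(410,87))]
B=[onz("top",*T(*p),102) for p in((158,300),(333,316))]
print("knuckles",*K);print("brackets",*B)
for a,b in (((158,300),(282,366)),((333,316),(450,273))): print(tri(T(*a),S(*b)))
H=[(K[0]+K[1])/2,(K[2]+K[3])/2]
yax=H[0]-H[1];print("sep",np.linalg.norm(yax), "hinge-bracket",[np.linalg.norm((h-b)[:2]) for h,b in zip(H,B)])
yb=B[0]-B[1];print("bsep",np.linalg.norm(yb))
y=(yax+yb)[:2];y/=np.linalg.norm(y);x=np.array([y[1],-y[0]]);print("yaw",np.arctan2(x[1],x[0]))
for i,(pad,bead) in enumerate((((157,180),(150,210)),((343,168),(338,197)))):
    h=np.r_[(H[i][:2]+B[i][:2]+150.5*x)/2,92]
    print("hinge",h)
    for L,off,p in((112,3,pad),(142,0,bead)):
        o,d=ray("top",*T(*p))
        pt=lambda q:np.r_[h[:2]-x*(L*np.cos(q)+off*np.sin(q)),92+L*np.sin(q)+off*np.cos(q)]
        def f(q):
            P=pt(q);r=o+d*(P[2]-o[2])/d[2];return (r-P)[:2]@x
        try:
            q=brentq(f,0.3,1.3);P=pt(q);r=o+d*(P[2]-o[2])/d[2];print(L,q,P,"ray",r)
        except Exception as e: print(e,f(.3),f(1.3))
E
```

```text
knuckles [569. 194.  94.] [560.4 133.7  94. ] [555.   90.3  94. ] [545.8  30.2  94. ]
brackets [421.1 183.3 102. ] [407.6  80.7 102. ]
(array([421.4, 183.5,  91.2]), np.float64(3.1087803790994983))
(array([406.9,  79.6,  91.9]), np.float64(4.95114193471973))
sep 104.60852490056543 hinge-bracket [np.float64(144.86646251645644), np.float64(144.2105512634316)]
bsep 103.4661852661779
yaw -0.1339866016405215
hinge [567.5 163.5  92. ]
112 0.6961632808957443 [480.4 175.3 166.1] ray [480.5 175.9 166.1]
142 0.7032730175281348 [460.1 178.  183.8] ray [460.1 178.1 183.8]
hinge [553.6  60.4  92. ]
112 0.8797576123635815 [480.5  70.3 180.2] ray [480.5  70.  180.2]
142 0.8499713337586261 [460.7  73.  198.7] ray [460.7  72.8 198.7]
```

>>> arm_command --increments '[{"dr": [0, 0, 0.176], "offset": [0, 0, -0.04], "hand": -1}, {"dr": [0, 0, 0.176], "offset": [0, 0, -0.04], "hand": -1}, {"dr": [0, 0, 0.176], "offset": [0, 0, 0], "hand": -1}, {"dr": [0, 0, 0.176], "offset": [0, 0, 0], "hand": -1}]'

```text
time_s: 0.5
eef_pos: [213.9, -479.3, 240.7]
ee_rot: [-0.0, 0.998, -0.069, -0.0]
force: [-0.9, 0.5, 0.3]
grip_width: 0.326
grip_force: 0.0
```

```bash
cat >> h.py <<'E'
from scipy.spatial.transform import Rotation as Ro
def delta(*targets):
    s=ctrl.sense();R=Ro.from_quat(s["ee_rot"],scalar_first=True).as_matrix()
    print("t",s["time_s"],"pos",s["eef_pos"].round(1),"F",s["force"].round(1),"tool x",R[:,0].round(3),"z",R[:,2].round(3))
    for t in targets: print(t,"units",(R.T@(np.array(t)-s["eef_pos"])/120).round(3))
E
python3 -c "
from h import *
delta((479.5,62,232))"
```

```text
t 0.5 pos [ 213.9 -479.3  240.7] F [-0.9  0.5  0.3] tool x [ 0.99  -0.138 -0.   ] z [-0.     0.001 -1.   ]
(479.5, 62, 232) units [ 1.567 -4.774  0.074]
```

>>> arm_command --increments '[{"dr": [0, 0, 0], "offset": [0.112, -0.341, 0], "hand": -1}, {"dr": [0, 0, 0], "offset": [0.112, -0.341, 0], "hand": -1}, {"dr": [0, 0, 0], "offset": [0.112, -0.341, 0], "hand": -1}, {"dr": [0, 0, 0], "offset": [0.112, -0.341, 0], "hand": -1}, {"dr": [0, 0, 0], "offset": [0.112, -0.341, 0], "hand": -1}, {"dr": [0, 0, 0], "offset": [0.112, -0.341, 0], "hand": -1}, {"dr": [0, 0, 0], "offset": [0.112, -0.341, 0], "hand": -1}]'

```text
time_s: 1.2
eef_pos: [345.5, -206.3, 240.8]
ee_rot: [-0.0, 0.998, -0.067, -0.0]
force: [0.2, -1.1, 0.6]
grip_width: 0.002
grip_force: 0.0
```

>>> arm_command --increments '[{"dr": [0, 0, 0], "offset": [0.112, -0.341, 0], "hand": -1}, {"dr": [0, 0, 0], "offset": [0.112, -0.341, 0], "hand": -1}, {"dr": [0, 0, 0], "offset": [0.112, -0.341, 0], "hand": -1}, {"dr": [0, 0, 0], "offset": [0.112, -0.341, 0], "hand": -1}, {"dr": [0, 0, 0], "offset": [0.112, -0.341, 0], "hand": -1}, {"dr": [0, 0, 0], "offset": [0.112, -0.341, 0], "hand": -1}]'

```text
time_s: 1.8
eef_pos: [458.1, 26.5, 240.8]
ee_rot: [0.0, 0.998, -0.066, -0.0]
force: [1.2, 0.1, 0.2]
grip_width: 0.001
grip_force: 0.0
```

```bash
python3 -c "
from h import *
import cv2
delta((479.5,62,225),(475,64,165),(455,66,130),(441,67,100))
cv2.imwrite('pics/w1.png',ctrl.capture('wrist')[:,:,::-1])"
```

```text
t 1.8 pos [458.1  26.5 240.8] F [1.2 0.1 0.2] tool x [ 0.991 -0.133 -0.   ] z [-0. -0. -1.]
(479.5, 62, 225) units [ 0.138 -0.317  0.131]
(475, 64, 165) units [ 0.098 -0.328  0.631]
(455, 66, 130) units [-0.069 -0.323  0.923]
(441, 67, 100) units [-0.186 -0.316  1.173]
```

View pics/w1.png

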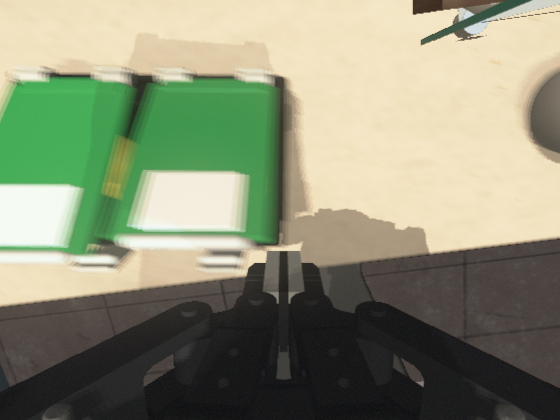

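The wrist view shows both covers open, with the right pad at about (190,200) and the shut fingers just to its right. That fits the measured positions. I'll move over the right pad and start down.

>>> arm_command --increments '[{"dr": [0, 0, 0], "offset": [0.138, -0.317, 0.1], "hand": -1}, {"dr": [0, 0, 0], "offset": [0, 0, 0.2], "hand": -1}, {"dr": [0, 0, 0], "offset": [0, 0, 0.1], "hand": -1}, {"dr": [0, 0, 0], "offset": [-0.02, 0, 0.1], "hand": -1}, {"dr": [0, 0, 0], "offset": [-0.02, 0, 0.1], "hand": -1}]'

```text
time_s: 2.35
eef_pos: [474.3, 60.2, 168.5]
ee_rot: [0.0, 0.998, -0.067, -0.0]
force: [0.3, 0.7, 0.1]
grip_width: -0.001
grip_force: 0.4
```

```bash
python3 -c "
from h import *
import cv2
delta((475,64,165),(455,66,130),(441,67,105),(441,67,95))
cv2.imwrite('pics/w2.png',ctrl.capture('wrist')[:,:,::-1])"
```

```text
t 2.35 pos [474.3  60.2 168.5] F [0.3 0.7 0.1] tool x [ 0.991 -0.134 -0.   ] z [-0. -0. -1.]
(475, 64, 165) units [ 0.002 -0.032  0.029]
(455, 66, 130) units [-0.166 -0.026  0.321]
(441, 67, 105) units [-0.282 -0.019  0.529]
(441, 67, 95) units [-0.282 -0.019  0.613]
```

View pics/w2.png

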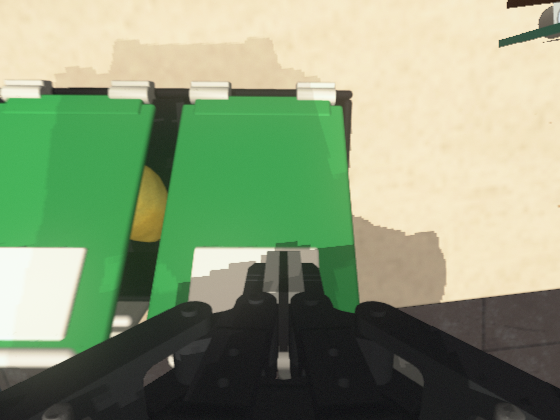

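The fingers rest on the right pad at about (288,275), around 12 mm right of its centre at (255,275). I'll recentre slightly and follow the arc down.

>>> arm_command --increments '[{"dr": [0, 0, 0], "offset": [-0.05, -0.03, 0.1], "hand": -1}, {"dr": [0, 0, 0], "offset": [-0.06, -0.02, 0.1], "hand": -1}, {"dr": [0, 0, 0], "offset": [-0.06, 0, 0.1], "hand": -1}, {"dr": [0, 0, 0], "offset": [-0.06, 0, 0.1], "hand": -1}, {"dr": [0, 0, 0], "offset": [-0.04, 0, 0.1], "hand": -1}, {"dr": [0, 0, 0], "offset": [0, 0, 0.05], "hand": -1}]'

```text
time_s: 3.0
eef_pos: [442.6, 70.6, 102.7]
ee_rot: [0.0, 0.998, -0.067, -0.0]
force: [-3.0, -0.4, 7.0]
grip_width: 0.0
grip_force: 4.0
```

>>> arm_command --increments '[{"dr": [0, 0, 0], "offset": [0, 0, 0.03], "hand": -1}, {"dr": [0, 0, 0], "offset": [0, 0, 0.03], "hand": -1}]'

```text
time_s: 3.2
eef_pos: [442.7, 70.7, 96.4]
ee_rot: [0.0, 0.998, -0.067, -0.001]
force: [-4.4, -0.1, 6.3]
grip_width: -0.0
grip_force: 2.4
```

>>> arm_command --increments '[{"dr": [0, 0, 0], "offset": [0, 0, 0.01], "hand": -1}, {"dr": [0, 0, 0], "offset": [0, 0, 0.01], "hand": -1}]'

```text
time_s: 3.4
eef_pos: [443.1, 70.7, 94.4]
ee_rot: [0.0, 0.998, -0.067, -0.0]
force: [-10.9, -0.3, 24.0]
grip_width: 0.001
grip_force: 11.9
```

It is firmly seated: 24 N at z=94.4, against 95 expected. I'll lift, move across and check.

>>> arm_command --increments '[{"dr": [0, 0, 0], "offset": [0, 0, -0.2], "hand": -1}, {"dr": [0, 0, 0], "offset": [0, 0, -0.35], "hand": -1}, {"dr": [0, 0, 0], "offset": [0, 0, -0.35], "hand": -1}, {"dr": [0, 0, 0], "offset": [0, 0, -0.27], "hand": -1}, {"dr": [0, 0, 0], "offset": [0.06, -0.29, 0], "hand": -1}]'

```text
time_s: 3.9
eef_pos: [456.8, 102.8, 238.6]
ee_rot: [0.0, 0.998, -0.069, 0.004]
force: [0.9, 0.4, -0.3]
grip_width: -0.001
grip_force: 0.0
```

```bash
python3 -c "
from h import *
import cv2
delta((478,176,220),(474,176,165),(456,178.5,130),(456,178.5,95))
cv2.imwrite('pics/w3.png',ctrl.capture('wrist')[:,:,::-1])"
```

```text
t 3.9 pos [456.8 102.8 238.6] F [ 0.9  0.4 -0.3] tool x [ 0.991 -0.137  0.009] z [ 0.009 -0.001 -1.   ]
(478, 176, 220) units [ 0.09  -0.629  0.156]
(474, 176, 165) units [ 0.053 -0.624  0.614]
(456, 178.5, 130) units [-0.101 -0.624  0.904]
(456, 178.5, 95) units [-0.103 -0.624  1.196]
```

View pics/w3.png

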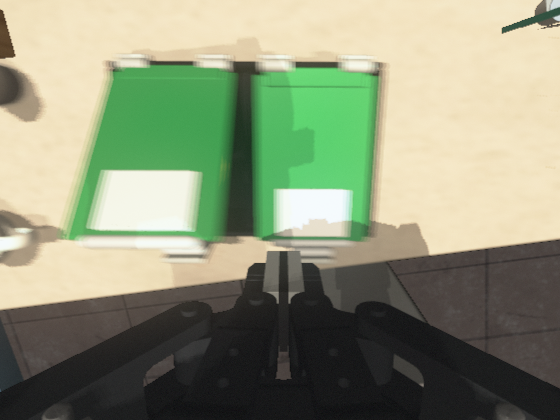

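The right cover lies shut, with its pad at (312,213) and its edge behind the catch. The left is still open, with its pad at (145,200). I'll do the same on the left.

>>> arm_command --increments '[{"dr": [0, 0, 0], "offset": [0.045, -0.31, 0], "hand": -1}, {"dr": [0, 0, 0], "offset": [0.045, -0.31, 0.05], "hand": -1}, {"dr": [0, 0, 0], "offset": [0, 0, 0.2], "hand": -1}, {"dr": [0, 0, 0], "offset": [0, 0, 0.2], "hand": -1}, {"dr": [0, 0, 0], "offset": [-0.02, 0, 0.1], "hand": -1}, {"dr": [0, 0, 0], "offset": [-0.02, 0, 0.1], "hand": -1}]'

```text
time_s: 4.55
eef_pos: [470.8, 177.4, 155.1]
ee_rot: [0.0, 0.998, -0.067, -0.0]
force: [-0.3, -0.9, 1.5]
grip_width: -0.003
grip_force: 0.6
```

```bash
python3 -c "
from h import *
delta((456,178.5,130),(456,178.5,95))"
```

```text
t 4.55 pos [470.8 177.4 155.1] F [-0.3 -0.9  1.5] tool x [ 0.991 -0.133 -0.   ] z [-0. -0. -1.]
(456, 178.5, 130) units [-0.124  0.007  0.209]
(456, 178.5, 95) units [-0.124  0.007  0.501]
```

>>> arm_command --increments '[{"dr": [0, 0, 0], "offset": [-0.04, 0, 0.1], "hand": -1}, {"dr": [0, 0, 0], "offset": [-0.04, 0, 0.1], "hand": -1}, {"dr": [0, 0, 0], "offset": [-0.04, 0, 0.1], "hand": -1}, {"dr": [0, 0, 0], "offset": [0, 0, 0.1], "hand": -1}, {"dr": [0, 0, 0], "offset": [0, 0, 0.05], "hand": -1}, {"dr": [0, 0, 0], "offset": [0, 0, 0.03], "hand": -1}, {"dr": [0, 0, 0], "offset": [0, 0, 0.02], "hand": -1}]'

```text
time_s: 5.25
eef_pos: [456.2, 179.4, 95.7]
ee_rot: [0.0, 0.998, -0.067, -0.001]
force: [-2.9, 0.9, 2.7]
grip_width: -0.001
grip_force: 1.4
```

>>> arm_command --increments '[{"dr": [0, 0, 0], "offset": [0, 0, 0.01], "hand": -1}, {"dr": [0, 0, 0], "offset": [0, 0, 0.01], "hand": -1}]'

```text
time_s: 5.45
eef_pos: [456.5, 179.5, 94.3]
ee_rot: [0.0, 0.998, -0.066, -0.0]
force: [-10.5, -0.8, 24.0]
grip_width: -0.001
grip_force: 12.1
```

>>> arm_command --increments '[{"dr": [0, 0, 0], "offset": [0, 0, -0.2], "hand": -1}, {"dr": [0, 0, 0], "offset": [0, 0, -0.35], "hand": -1}, {"dr": [0, 0, 0], "offset": [0, 0, -0.35], "hand": -1}, {"dr": [0, 0, 0], "offset": [0, 0, -0.3], "hand": -1}, {"dr": [0, 0, 0], "offset": [-0.2, 0.3, 0], "hand": -1}, {"dr": [0, 0, 0], "offset": [0, 0, 0], "hand": -1}, {"dr": [0, 0, 0], "offset": [0, 0, 0], "hand": -1}]'

```text
time_s: 6.15
eef_pos: [428.1, 146.6, 237.5]
ee_rot: [-0.0, 0.998, -0.067, 0.0]
force: [0.1, 0.3, -0.0]
grip_width: -0.003
grip_force: 0.0
```

```bash
python3 -c "
from h import *
import cv2
delta()
w=ctrl.capture('wrist');s=ctrl.capture('scene')
cv2.imwrite('pics/f.png',np.hstack([w[:,:,::-1],cv2.resize(s[180:360,150:390],(560,420))[:,:,::-1]])[:, :,:] if 0 else np.vstack([cv2.resize(w,(420,315)),cv2.resize(s[180:360,140:420],(420,270))])[:,:,::-1])"
```

```text
t 6.15 pos [428.1 146.6 237.5] F [ 0.1  0.3 -0. ] tool x [ 0.991 -0.134  0.001] z [ 0.001  0.    -1.   ]
```

View pics/f.png

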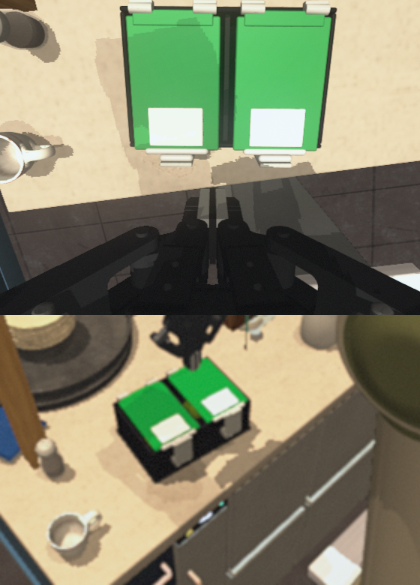

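Both covers lie flat and shut, with pads at (175,127) and (277,127) in the wrist view. The cup, shaker and jug are where they were, and the arm is touching nothing.

```bash
python3 -c "
from rig import ctrl
print(ctrl.finish_job())"
```

```text
the job is handed in; nothing more can be done
None
```

Both green covers are snapped shut and stayed flat after the arm lifted clear, the cup, shaker and jug were left untouched, and the job was handed in at about 6 s; no verdict was returned.

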